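Slide the ware board out to the gauge and hold it

TASK

The ware board with the mug on it lies askew on the low wooden stand: push it back by its cleat until you feel it seat square against the batten at the back, then slide it straight out over the stand's open end until its front edge is level with the tip of the upright gauge pin. It would tip there if let go, so keep hold of it, level and resting on the stand, and finish while still holding it, so that I can set a prop under the end. Keep the mug standing on the board and leave the other ware where it is.

Things in the scene. Friction and masses are not known exactly. Their poses are not given: they have to be found in the camera images.
- stand: Low fixed wooden stand: flat top 360 long (its x) x 200 wide (its y), 20 thick, top face 70 mm above the table, on two side rails. Origin: centre of its underside, on the table. Its +x axis points outward, to the open end the board slides over; that end's edge is at x = +180 mm. It may stand anywhere and turned.
- backstop: Low dark wooden batten fixed across the top of the stand at its back end, 26 x 180 x 14 mm high (lower than the board is thick). Origin: on the stand's top, in the middle of the face that the board's tail seats against; +x points outward like the stand's.
- gauge: Fixed steel gauge: disc base 52 mm across, 14 high, with a slim upright pin 8 mm across, pointed at the top, beyond the open end and 110 mm to the stand's -y side of its middle line. Origin: centre of the base's underside, on the pin's axis; axes parallel to the stand's, so the board is at the mark when its front edge has the same x as this origin along the stand's x.
- gauge_tip (a point): The pointed tip of the gauge pin, 115 mm above the table; straight above the gauge's origin.
- board_cleat (a point): Centre of the cleat, the wooden grip block on the board: 24 mm along the board, 90 across it, 36 high, its foot on the board's top face (88 mm above the table). Axes are the board's: +x to its front edge, z up. This centre is 295 mm behind the front edge, 65 mm ahead of the tail edge. At the start the tail is 20 to 40 mm off the batten and the board up to 0.12 rad askew.
- board_front (a point): Middle of the board's front edge, on its top face; axes are the board's. Board: loose plywood, 360 x 130 x 18 mm, 0.5 kg, lying flat on the stand; it takes 4 to 10 N to drag. With the mug it balances 125 to 155 mm behind this edge and tips once that point is past the stand's edge unheld.
- mug_center (a point): Centre, half-way up, of the loose unfired mug standing on the board towards its front: 76 mm across, 85 high, handle at its +y, 0.27 to 0.44 kg. Not fastened.
- bowl_center (a point): Small dark bowl standing on the table below the open end, 104 across, 42 high; centre half-way up. The board passes over it. Leave alone.
- mug_b_center (a point): Mug beside the stand, 80 across, 90 high; centre half-way up. Leave alone.
- vase_center (a point): Small waisted vase beside the stand, 72 across, 115 high; centre half-way up. Leave alone.
- tiles_center (a point): Stack of three square tiles beside the stand, 70 x 70 x 24; centre half-way up. Leave alone.
- jar_center (a point): Lidded jar behind the stand, 80 across, 93 high with its knob; centre half-way up. Leave alone.

How it is judged:
By the outcome, as a careful person would: the job done as asked, in the order asked, and still so for the second after the job is handed in, while the arm keeps its last pose, push and grip.
It also fails if it takes over 45 s, if anything falls off the work surface, if the arm or the gripper's body presses on something with over 40 N, if the wrist force passes 120 N, or if a joint passes its speed limit or range.

ROBOT

A 6-joint arm with a two-finger parallel gripper is mounted at the origin on the work surface. World frame = base frame: x ahead of the robot, y to its left, z up, the work surface at z = 0. Lengths are in mm, angles in rad, forces in N, time in s.
With the tool pointing down it reaches from about 400 to 925 mm from the base axis. Payload 3.4 kg.
Tool frame: the origin (TCP) lies midway between the tips of the shut fingers; the grasp point (between the pads) lies 19 mm behind it; z points along the fingers, y is the direction in which the jaws open and shut (so a half turn about z gives the same grasp; the last joint's range is limited). The gripper opens to 85 mm and grips with 20 to 120 N. Pads are 22 mm wide; open, the fingers measure 114 mm over their backs; the gripper's body (76 mm by 85 mm) begins 54 mm behind the grasp point. The pads swing forward as they close: fully open they stand 13 mm farther back than shut.
Start: joints at [1.143, 0.307, 1.506, -0, 1.328, -0.073], TCP at [199.78, 539.184, 231.305] pointing down, gripper open.
Joint ranges: [-3.12, 3.12], [-1.05, 2.28], [0.14, 2.33], [-1.42, 4.57], [0.1, 2.73], [-2.68, 2.68]. Speed limits (rad/s): [2.57, 2.57, 3.14, 3.14, 3.14, 3.14].

INTERFACE

Orientations are given as a unit quaternion [x, y, z, w].
In Python, from workcell import status, capture, manip gives the robot as it stands.
- The arm moves only by the tool play_rows, never from a script. Its argument "steps" is a list of rows, each an object with "translation": the shift along the tool's x, y, z in mm, a list of three; "dr": the turn, a rotation vector about the tool's x, y, z in units of 6 degrees (1.0 is 6 degrees), a list of three; "grip": the finger opening in mm, from 0 to 85.4. In form: [{"translation": [dx, dy, dz], "dr": [rx, ry, rz], "grip": grip}, ...]. A call has 1 to 8 rows; each row shifts and turns the pose as measured when the row begins, along the tool's axes as they then stand; what a row does not reach is not made up. A row lasts 1/12 s, in which the tool goes at most 41.7 mm and 7.16 degrees, less where a joint would pass 70% of its speed; a pose out of reach is approached as far as the arm can. A call is refused whole if a number of a shift passes 41.7 or a number of a turn 1, either way. A call with a gripper value outside its range is refused whole. The fingers move at their own pace and stop on an object; the grip force is fixed at half the most. Time passes only in rows, so rows that do not move let the fingers close. It gives the time, the measured TCP pose, the force and the opening at its end, in the units of the state.
- status.get_obs(): the state, without advancing time (a new reading comes with each control period).
- capture(name): name is "scene" or "top" or "wrist"; returns a dict with "color" (400x640x3 uint8, red, green, blue), "mtx" (3x3 intrinsics, pixels), "T" (4x4, takes a point from camera to world coordinates). Camera axes: x right, y down, z forward; pixel columns grow to the right and rows downward; lengths in mm; the calibration is good to about 2 mm. A picture is of the moment at which its call begins. There is no depth.
- manip.close_job(): hands the job in, once; it reports no verdict.
The state is a dict: "time_s": time; "qpos": joint angles; "joint_velocities": joint speeds; "joint_efforts": joint torques, N m; "tool_pos": TCP position; "orientation": TCP orientation; "ft_force": force on the tool from outside, world axes, zero at the start; "ft_torque": the same for the moment, N m; "finger_gap": finger opening in mm.
Only numpy, scipy, OpenCV 4.12 (cv2) and the standard library are available. Lean on these libraries where they do the work, as an engineer would, in place of code of your own. Each camera call takes 0.05 s, during which the arm holds its last target.

## Working session

There is one attempt and no reset: what is moved stays moved. The work goes in short steps, Python scripts to look and compute and a tool call to move; the robot and the scene stay as the last step left them, time stands still between calls to the robot, and variables do not carry over. Pictures are saved under pics/ and viewed, and the job is handed in when it is done.

Besides the shell and the picture viewer there is one more tool, called after "Request:" as a command line: name --argument value ..., lists and objects as JSON in quotes. play_rows: Moves the arm, as the interface text tells. Its arguments: {"type":"object","properties":{"steps":{"type":"array","items":{"type":"object","properties":{"translation":{"type":"array","items":{"type":"number"}},"dr":{"type":"array","items":{"type":"number"}},"grip":{"type":"number"}}}}},"required":["steps"]}

```bash
mkdir -p pics; ls
python3 - <<'E'
from workcell import status, capture
import cv2,pickle
print(status.get_obs())
d={}
for n in ["scene","top","wrist"]:
    c=capture(n); d[n]=c
    cv2.imwrite(f"pics/{n}0.png",c["color"][...,::-1])
    print(n,c["mtx"].round(1).tolist(),c["T"].round(3).tolist())
pickle.dump(d,open("cap0.pkl","wb"))
E
```

```text
pics
{'time_s': 0.0, 'qpos': array([ 1.14252545e+00,  3.07535313e-01,  1.50770041e+00, -1.22679477e-05,
        1.32840215e+00, -7.35036703e-02]), 'joint_velocities': array([ 1.51617983e-04, -2.01332087e-04,  1.43122581e-04,  7.31431909e-04,
        1.54269500e-03,  4.99561202e-05]), 'joint_efforts': array([-2.88421899e-03, -4.57532859e+01, -2.51921976e+01, -5.53409700e-04,
        1.31886234e-02, -8.10080792e-06]), 'tool_pos': array([199.4696948 , 538.5288603 , 230.39244252]), 'orientation': array([ 1.76453292e-01,  9.84308483e-01, -9.92070473e-04, -2.48109476e-04]), 'ft_force': array([-0.09713306,  0.43705464,  0.32571119]), 'ft_torque': array([ 0.02935987, -0.00365188, -0.06381213]), 'finger_gap': 85.49626368611764}
scene [[470.2, 0.0, 308.2], [0.0, 470.2, 196.4], [0.0, 0.0, 1.0]] [[0.102, 0.599, -0.794, 1484.432], [0.995, -0.073, 0.072, -43.521], [-0.015, -0.798, -0.603, 804.459], [0.0, 0.0, 0.0, 1.0]]
top [[450.6, 0.0, 321.6], [0.0, 450.6, 210.3], [0.0, 0.0, 1.0]] [[-0.012, -0.989, 0.15, 361.439], [-1.0, 0.012, -0.003, 10.998], [0.001, -0.15, -0.989, 1347.547], [0.0, 0.0, 0.0, 1.0]]
wrist [[309.8, 0.0, 317.1], [0.0, 309.8, 202.4], [0.0, 0.0, 1.0]] [[0.348, 0.886, 0.307, 119.409], [0.938, -0.328, -0.116, 567.199], [-0.002, 0.328, -0.945, 372.338], [0.0, 0.0, 0.0, 1.0]]
```

View pics/scene0.png

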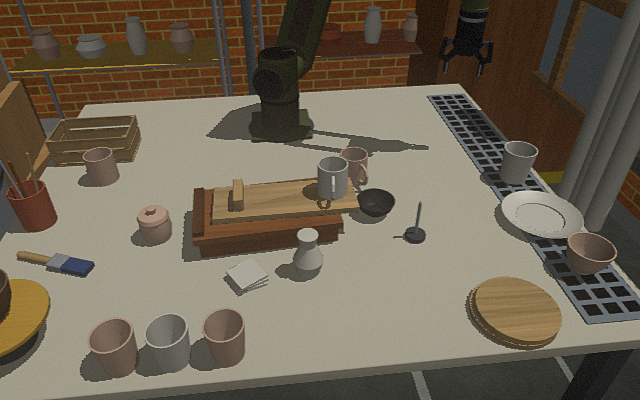

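View pics/top0.png

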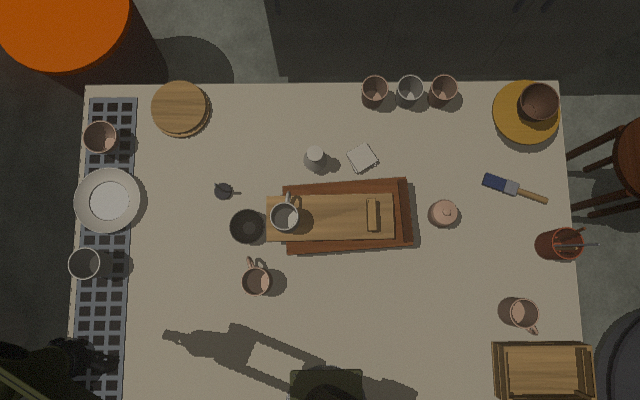

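View pics/wrist0.png

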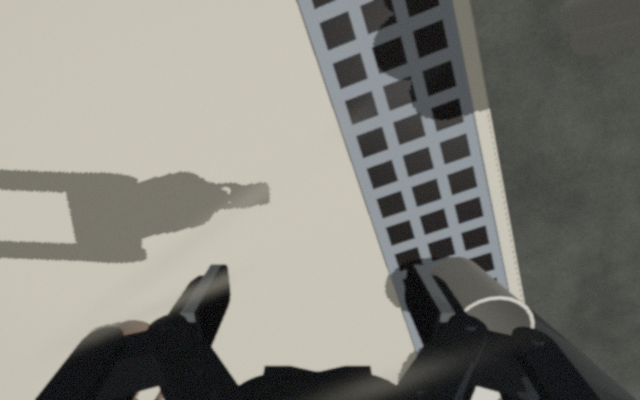

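The stand runs along world y with its open end toward +y (image left in top, right in scene). I'll enlarge it for measuring.

Run:
```python
import pickle,cv2
d=pickle.load(open("cap0.pkl","rb"))
def crop(n,x0,y0,x1,y1,k,out):
    im=d[n]["color"][y0:y1,x0:x1,::-1]
    im=cv2.resize(im,None,fx=k,fy=k,interpolation=cv2.INTER_CUBIC)
    for x in range((x0+9)//10*10,x1,10):
        cv2.line(im,((x-x0)*k,0),((x-x0)*k,8 if x%50 else 20),(0,255,255),1)
        if x%50==0: cv2.putText(im,str(x),((x-x0)*k,32),0,.4,(0,0,255))
    for y in range((y0+9)//10*10,y1,10):
        cv2.line(im,(0,(y-y0)*k),(8 if y%50 else 20,(y-y0)*k),(0,255,255),1)
        if y%50==0: cv2.putText(im,str(y),(22,(y-y0)*k),0,.4,(0,0,255))
    cv2.imwrite(out,im)
crop("top",205,160,425,270,3,"pics/topc.png")
crop("top",260,165,420,265,5,"pics/topd.png")
crop("scene",180,140,440,280,3,"pics/scenec.png")
```

```text
(no output)
```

View pics/topc.png

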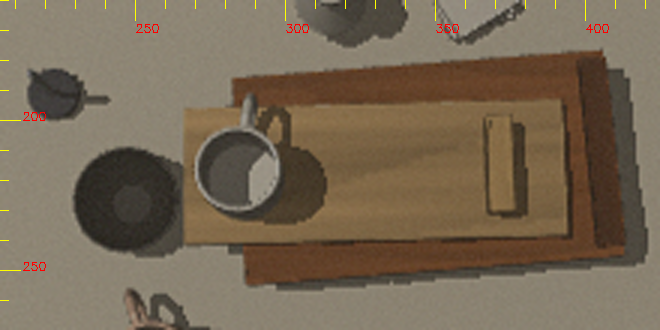

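View pics/topd.png

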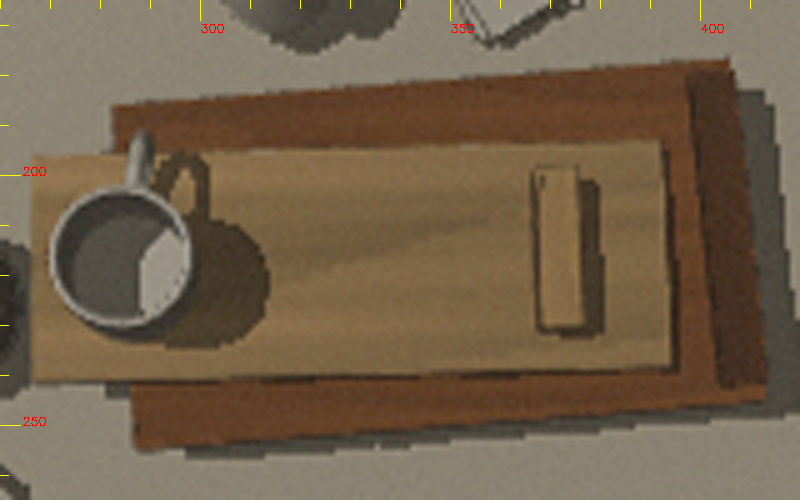

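View pics/scenec.png

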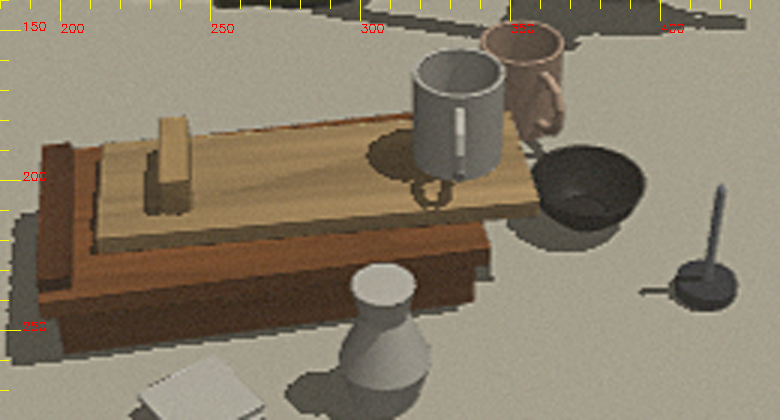

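```bash
cat > h.py <<'E'
import numpy as np,pickle
def ray(c,u,v):
    d=c["T"][:3,:3]@np.linalg.solve(c["mtx"],[u,v,1.]); return c["T"][:3,3],d/np.linalg.norm(d)
def atz(c,u,v,z):
    o,d=ray(c,u,v); return o+d*(z-o[2])/d[2]
def proj(c,p):
    q=c["T"][:3,:3].T@(np.asarray(p)-c["T"][:3,3]); q=c["mtx"]@q; return q[:2]/q[2]
def tri(a,b):
    A=np.zeros((3,3));B=np.zeros(3)
    for o,d in (a,b):
        P=np.eye(3)-np.outer(d,d);A+=P;B+=P@o
    return np.linalg.solve(A,B)
E
python3 - <<'E'
from h import *
d=pickle.load(open("cap0.pkl","rb"));t=d["top"];s=d["scene"]
def go(nm,pts,z,c=t):
    P=np.array([atz(c,*p,z) for p in pts]);print(nm,P[:,:2].round(1).tolist());
    return P[:,:2]
def seg(a,b): v=b-a; print("   len",np.hypot(*v).round(1),"ang",np.degrees(np.arctan2(v[1],v[0])).round(2))
S=go("stand",[(282.4,186.2),(287.4,255),(413,245),(406,177)],70)
for i in range(4): seg(S[i],S[(i+1)%4])
print(S.mean(0))
B=go("stop",[(398,179.4),(403.6,242.4)],84);seg(*B);print(B.mean(0))
b=go("board",[(266.6,196),(266.6,241.4),(394,238.2),(392.4,193)],88)
for i in range(4): seg(b[i],b[(i+1)%4])
C=go("cleat",[(366.2,198.6),(367.6,231.4),(376.4,230.4),(375.4,198)],124)
for i in range(4): seg(C[i],C[(i+1)%4])
print(C.mean(0))
go("gbase",[(223.3,191.3)],14);go("gtip",[(215,183.3)],115)
go("gbase s",[(415,235)],14,s);go("gtip s",[(420.3,202)],115,s)
print("tri tip",tri(ray(t,215,183.3),ray(s,420.3,202)))
def sc(x,y): return 180+x/3,140+y/3
go("board s",[sc(*p) for p in [(540,205),(97,240),(105,143)]],88,s)
go("stop s",[sc(*p) for p in [(73,145),(71,278)]],84,s)
go("cleat s",[sc(*p) for p in [(158,119),(186,119),(191,180),(162,180)]],124,s)
go("stand s front corner",[sc(489,250)],70,s)
E
```

```text
stand [[626.3, 119.9], [428.0, 105.7], [451.8, -250.3], [649.2, -238.5]]
   len 198.8 ang -175.89
   len 356.8 ang -86.17
   len 197.7 ang 3.44
   len 359.1 ang 93.64
[538.83631095 -65.79557986]
stop [[639.3, -212.5], [458.5, -221.4]]
   len 181.0 ang -177.18
[ 548.8631849  -216.95806444]
board [[594.8, 163.2], [465.7, 162.5], [470.3, -194.2], [599.1, -194.4]]
   len 129.1 ang -179.67
   len 356.8 ang -89.27
   len 128.8 ang -0.06
   len 357.7 ang 90.69
cleat [[577.5, -115.7], [486.6, -117.1], [489.1, -141.1], [578.8, -141.1]]
   len 90.9 ang -179.15
   len 24.2 ang -84.21
   len 89.8 ang 0.01
   len 25.5 ang 93.08
[ 532.98644649 -128.7589389 ]
gbase [[624.5, 302.6]]
gtip [[627.6, 304.2]]
gbase s [[634.6, 300.5]]
gtip s [[630.2, 302.0]]
tri tip [627.78522991 303.8264732  113.13571308]
board s [[603.6, 163.1], [605.2, -193.6], [473.2, -194.6]]
stop s [[467.1, -223.1], [644.2, -211.8]]
cleat s [[494.6, -144.4], [497.5, -120.8], [583.1, -116.0], [580.3, -139.0]]
stand s front corner [[633.5, 116.8]]
```

The points agree with the given sizes: board 357×129, cleat 90×24, gauge 112 mm off the midline. The stand axis is about 93.7° and the board about 90.5°. The cleat is near (536,-129). Next I turn the tool and travel at height.

Request:
play_rows --steps '[{"translation":[-15,-14,0],"dr":[0,0,-1],"grip":85},{"translation":[-25,-24,0],"dr":[0,0,-1],"grip":85},{"translation":[-28,-27,0],"dr":[0,0,-1],"grip":85},{"translation":[-28,-27,0],"dr":[0,0,-0.47],"grip":85},{"translation":[-20,-34,0],"dr":[0,0,0],"grip":85},{"translation":[-20,-34,0],"dr":[0,0,0],"grip":85},{"translation":[-20,-34,0],"dr":[0,0,0],"grip":85},{"translation":[-20,-34,0],"dr":[0,0,0],"grip":85}]'

```text
time_s: 0.82
tool_pos: [363.5, 297.2, 227.1]
orientation: [-0.021, 1.0, 0.0, -0.002]
ft_force: [1.0, 0.4, 0.3]
finger_gap: 85.1
```

```bash
cat > d.py <<'E'
import sys,numpy as np
from scipy.spatial.transform import Rotation as R
from workcell import status
def rep(tgt=None,yaw=None):
    o=status.get_obs();r=R.from_quat(o["orientation"]);M=r.as_matrix()
    print("t",round(o["time_s"],2),"pos",o["tool_pos"].round(1),"yang %.2f"%np.degrees(np.arctan2(M[1,1],M[0,1])),"toolz",M[:,2].round(4),"gap %.1f"%o["finger_gap"],"F",o["ft_force"].round(1),"T",o["ft_torque"].round(2),"q",o["qpos"].round(2))
    if tgt is not None:
        print("tool delta",(M.T@(np.array(tgt)-o["tool_pos"])).round(1))
    if yaw is not None:
        c,s=np.cos(np.radians(yaw)),np.sin(np.radians(yaw))
        W=np.array([[s,c,0],[-c,s,0],[0,0,-1.]])   # columns x,y,z
        W=np.column_stack([np.cross([c,s,0],[0,0,-1]),[c,s,0],[0,0,-1]])
        print("dr units",(np.degrees(R.from_matrix(M.T@W).as_rotvec())/6).round(3))
if __name__=="__main__":
    a=[float(x) for x in sys.argv[1:]]
    rep(a[:3] if len(a)>=3 else None,a[3] if len(a)>3 else None)
E
python3 d.py 536 -129.5 231 90.5
```

```text
t 0.82 pos [363.5 297.2 227.1] yang 92.40 toolz [-3.9e-03  6.0e-04 -1.0e+00] gap 85.1 F [1.  0.4 0.3] T [-0.02  0.02  0.02] q [ 0.59  0.16  1.72  0.    1.26 -1.02]
tool delta [-154.4 -433.5   -4.8]
dr units [ 0.006 -0.037  0.317]
```

Request:
play_rows --steps '[{"translation":[-14,-39,-1],"dr":[0,0,0.3],"grip":85},{"translation":[-14,-39,-1],"dr":[0,0,0],"grip":85},{"translation":[-14,-39,-1],"dr":[0,0,0],"grip":85},{"translation":[-14,-39,-1],"dr":[0,0,0],"grip":85},{"translation":[-14,-39,-1],"dr":[0,0,0],"grip":85},{"translation":[-14,-39,0],"dr":[0,0,0],"grip":85},{"translation":[-14,-39,0],"dr":[0,0,0],"grip":85},{"translation":[-14,-39,0],"dr":[0,0,0],"grip":85}]'

```text
time_s: 1.48
tool_pos: [478.4, -15.8, 231.0]
orientation: [-0.005, 1.0, 0.001, -0.001]
ft_force: [0.1, 0.2, 0.6]
finger_gap: 85.0
```

```bash
python3 d.py 536 -129.5 231 90.5
```

```text
t 1.48 pos [478.4 -15.8 231. ] yang 90.56 toolz [-0.0025  0.0014 -1.    ] gap 85.0 F [0.1 0.2 0.6] T [ 0.08 -0.05  0.02] q [-0.12  0.17  1.7   0.    1.28 -1.7 ]
tool delta [ -56.5 -114.2   -0.3]
dr units [ 0.014 -0.024  0.01 ]
```

Request:
play_rows --steps '[{"translation":[-17,-34,0],"dr":[0,0,0],"grip":85},{"translation":[-17,-34,5],"dr":[0,0,0],"grip":85},{"translation":[-16,-30,8],"dr":[0,0,0],"grip":85},{"translation":[-6,-14,15],"dr":[0,-0.02,0],"grip":85},{"translation":[0,0,20],"dr":[0,0,0],"grip":85},{"translation":[0,0,10],"dr":[0,0,0],"grip":85},{"translation":[0,0,0],"dr":[0,0,0],"grip":85}]'

```text
time_s: 2.07
tool_pos: [541.2, -146.1, 170.2]
orientation: [0.002, 1.0, -0.002, 0.003]
ft_force: [-0.4, 0.4, -0.4]
finger_gap: 84.6
```

```bash
python3 d.py 536 -129.5 94 90.5
python3 - <<'E'
from workcell import capture
import cv2,pickle
d={}
for n in ["wrist","top"]:
    c=capture(n);d[n]=c;cv2.imwrite(f"pics/{n}1.png",c["color"][...,::-1])
pickle.dump(d,open("cap1.pkl","wb"))
from h import *
for p in [(536,-129.5,124),(581,-117.5,124),(491,-117.5,124),(536,-195,88)]: print(p,proj(d["wrist"],p).round(0))
E
```

```text
t 2.07 pos [ 541.2 -146.1  170.2] yang 89.82 toolz [ 0.0053 -0.0036 -1.    ] gap 84.6 F [-0.4  0.4 -0.4] T [ 0.07  0.03 -0.  ] q [-0.34  0.34  1.63 -0.    1.17 -1.9 ]
tool delta [ 5.6 16.8 76.1]
dr units [-0.034  0.05  -0.113]
(536, -129.5, 124) [344. 223.]
(581, -117.5, 124) [360. 282.]
(491, -117.5, 124) [366. 155.]
(536, -195, 88) [255. 205.]
```

View pics/wrist1.png

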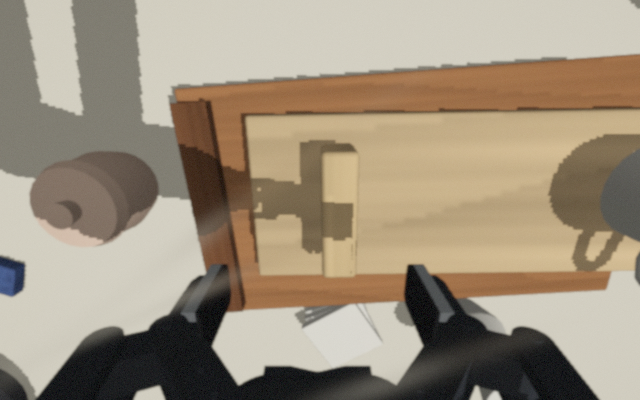

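The wrist view shows the cleat at about (339,213), within a few mm of the prediction of (344,223). I'll centre and descend.

Request:
play_rows --steps '[{"translation":[6,16,15],"dr":[-0.03,0.05,-0.11],"grip":85},{"translation":[0,0,20],"dr":[0,0,0],"grip":85},{"translation":[0,0,20],"dr":[0,0,0],"grip":85},{"translation":[0,0,8],"dr":[0,0,0],"grip":85},{"translation":[0,0,0],"dr":[0,0,0],"grip":85}]'

```text
time_s: 2.58
tool_pos: [540.2, -128.1, 113.5]
orientation: [-0.006, 1.0, -0.002, 0.007]
ft_force: [-0.4, -0.1, 0.2]
finger_gap: 84.8
```

```bash
python3 d.py 536 -129.5 94 90.5
```

```text
t 2.58 pos [ 540.2 -128.1  113.5] yang 90.74 toolz [ 0.0133 -0.0039 -0.9999] gap 84.8 F [-0.4 -0.1  0.2] T [ 0.01 -0.01 -0.03] q [-0.31  0.39  1.72  0.    1.02 -1.89]
tool delta [ 4.4 -1.3 19.4]
dr units [-0.039  0.127  0.04 ]
```

Request:
play_rows --steps '[{"translation":[4,-1,8],"dr":[-0.04,0.13,0.04],"grip":85},{"translation":[0,0,8],"dr":[0,0,0],"grip":85},{"translation":[0,0,0],"dr":[0,0,0],"grip":70},{"translation":[0,0,0],"dr":[0,0,0],"grip":60}]'

```text
time_s: 2.92
tool_pos: [538.2, -129.2, 99.6]
orientation: [-0.005, 1.0, -0.001, 0.002]
ft_force: [-0.2, 0.6, 0.2]
finger_gap: 63.3
```

```bash
python3 d.py 536 -129.5 94 90.5
```

```text
t 2.92 pos [ 538.2 -129.2   99.6] yang 90.55 toolz [ 0.0035 -0.0011 -1.    ] gap 63.3 F [-0.2  0.6  0.2] T [ 0.    0.05 -0.06] q [-0.31  0.41  1.73  0.    1.   -1.89]
tool delta [ 2.3 -0.2  5.6]
dr units [-0.011  0.034  0.009]
```

Request:
play_rows --steps '[{"translation":[2,0,5],"dr":[0,0.03,0],"grip":50},{"translation":[0,0,0],"dr":[0,0,0],"grip":40},{"translation":[0,0,0],"dr":[0,0,0],"grip":36},{"translation":[0,0,0],"dr":[0,0,0],"grip":36}]'

```text
time_s: 3.25
tool_pos: [537.1, -129.9, 95.5]
orientation: [-0.005, 1.0, -0.001, 0.001]
ft_force: [-0.4, 0.3, -0.9]
finger_gap: 36.0
```

```bash
python3 d.py 536 -129.5 93 93.7
python3 - <<'E'
from workcell import capture
import cv2,pickle
d={}
for n in ["wrist","scene"]:
    c=capture(n);d[n]=c
im=d["wrist"]["color"][100:400,150:500,::-1];cv2.imwrite("pics/w2.png",cv2.resize(im,None,fx=2,fy=2))
im=d["scene"]["color"][120:270,180:380,::-1];cv2.imwrite("pics/s2.png",cv2.resize(im,None,fx=4,fy=4,interpolation=cv2.INTER_CUBIC))
E
```

```text
t 3.25 pos [ 537.1 -129.9   95.5] yang 90.52 toolz [ 0.0026 -0.002  -1.    ] gap 36.0 F [-0.4  0.3 -0.9] T [ 0.07  0.04 -0.  ] q [-0.31  0.41  1.73 -0.    0.99 -1.89]
tool delta [1.1 0.4 2.5]
dr units [-0.02   0.025 -0.53 ]
```

View pics/w2.png

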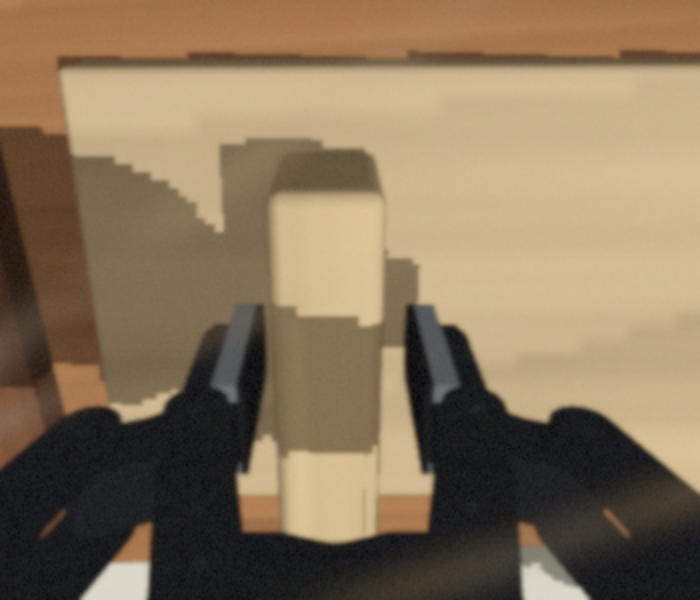

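View pics/s2.png

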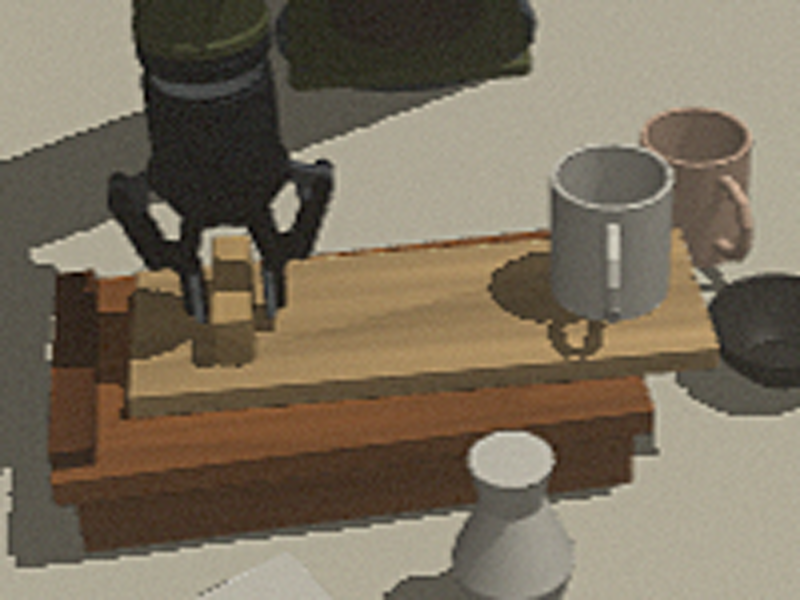

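The fingers straddle the cleat centrally with the pads below its top. Now I push back along the stand axis with the front finger.

Request:
play_rows --steps '[{"translation":[0,-3,1],"dr":[0,0,0],"grip":36},{"translation":[0,-4,0],"dr":[0,0,0],"grip":36},{"translation":[0,-4,0],"dr":[0,0,0],"grip":36},{"translation":[0,-4,0],"dr":[0,0,0],"grip":36}]'

```text
time_s: 3.68
tool_pos: [537.1, -143.4, 94.8]
orientation: [-0.005, 1.0, 0.001, 0.001]
ft_force: [-0.1, 4.7, 1.2]
finger_gap: 36.2
```

```bash
python3 d.py 536 -129.5 93 93.7
```

```text
t 3.68 pos [ 537.1 -143.4   94.8] yang 90.53 toolz [ 0.0025  0.0018 -1.    ] gap 36.2 F [-0.1  4.7  1.2] T [ 0.72 -0.04  0.02] q [-0.34  0.42  1.72  0.    1.   -1.92]
tool delta [ 1.  13.9  1.8]
dr units [ 0.017  0.025 -0.529]
```

Request:
play_rows --steps '[{"translation":[0,-4,0],"dr":[0,0,0],"grip":36},{"translation":[0,-4,0],"dr":[0,0,0],"grip":36}]'

```text
time_s: 3.85
tool_pos: [536.8, -150.6, 94.7]
orientation: [-0.004, 1.0, 0.002, 0.001]
ft_force: [0.1, 4.9, 1.7]
finger_gap: 36.0
```

Request:
play_rows --steps '[{"translation":[0,-3,0],"dr":[0,0,0],"grip":36}]'

```text
time_s: 3.93
tool_pos: [536.8, -153.7, 94.7]
orientation: [-0.004, 1.0, 0.003, 0.001]
ft_force: [-0.7, 4.8, 1.0]
finger_gap: 36.2
```

Request:
play_rows --steps '[{"translation":[0,-3,0],"dr":[0,0,-0.1],"grip":36}]'

```text
time_s: 4.02
tool_pos: [536.7, -156.7, 94.7]
orientation: [-0.009, 1.0, 0.003, 0.001]
ft_force: [0.3, 4.4, 2.2]
finger_gap: 35.9
```

Request:
play_rows --steps '[{"translation":[0,-3,0],"dr":[0,0,-0.1],"grip":36}]'

```text
time_s: 4.1
tool_pos: [536.4, -158.0, 94.6]
orientation: [-0.014, 1.0, 0.005, 0.0]
ft_force: [-0.9, 15.4, 5.8]
finger_gap: 35.8
```

```bash
python3 d.py 536 -129.5 94.5 93.7
```

```text
t 4.1 pos [ 536.4 -158.    94.6] yang 91.61 toolz [ 8.000e-04  1.040e-02 -9.999e-01] gap 35.8 F [-0.9 15.4  5.8] T [ 2.43  0.05 -0.12] q [-0.37  0.42  1.71  0.01  1.01 -1.97]
tool delta [-0.4 28.5  0.4]
dr units [ 0.099  0.013 -0.348]
```

Request:
play_rows --steps '[{"translation":[0,-2,0],"dr":[0.04,0,-0.1],"grip":36}]'

```text
time_s: 4.18
tool_pos: [536.1, -158.1, 94.6]
orientation: [-0.019, 1.0, 0.005, 0.0]
ft_force: [0.9, 10.9, 3.9]
finger_gap: 36.3
```

Request:
play_rows --steps '[{"translation":[0,-2,0],"dr":[0.04,0,-0.1],"grip":36}]'

```text
time_s: 4.27
tool_pos: [536.3, -158.0, 94.6]
orientation: [-0.024, 1.0, 0.005, 0.001]
ft_force: [1.0, 11.0, 2.6]
finger_gap: 35.6
```

```bash
python3 d.py 536 -129.5 94.5 93.7
```

```text
t 4.27 pos [ 536.3 -158.    94.6] yang 92.71 toolz [ 0.001   0.0109 -0.9999] gap 35.6 F [ 1.  11.   2.6] T [ 1.83 -0.29 -0.07] q [-0.37  0.42  1.71  0.01  1.01 -1.99]
tool delta [-1.1 28.5  0.4]
dr units [ 0.103  0.015 -0.165]
```

Run:
```python
from workcell import capture
import cv2,pickle
d={}
for n in ["wrist","top","scene"]: d[n]=capture(n)
pickle.dump(d,open("cap3.pkl","wb"))
cv2.imwrite("pics/w3.png",d["wrist"]["color"][...,::-1])
im=d["top"]["color"][165:265,260:420,::-1];cv2.imwrite("pics/t3.png",cv2.resize(im,None,fx=5,fy=5,interpolation=cv2.INTER_CUBIC))
im=d["scene"]["color"][120:270,180:380,::-1];cv2.imwrite("pics/s3.png",cv2.resize(im,None,fx=4,fy=4,interpolation=cv2.INTER_CUBIC))
```

```text
(no output)
```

View pics/w3.png

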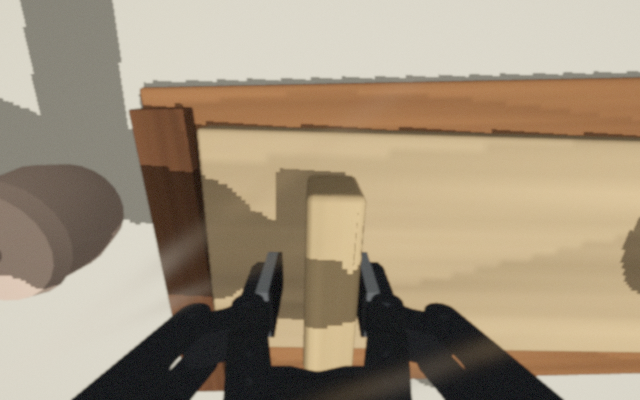

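View pics/t3.png

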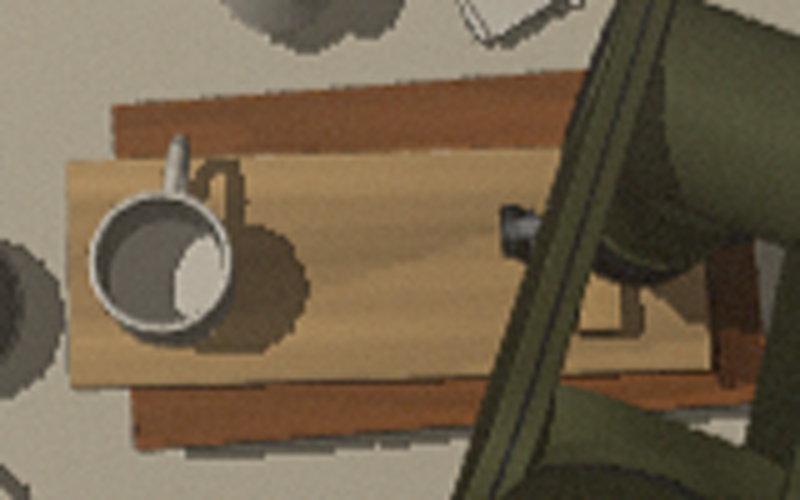

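View pics/s3.png

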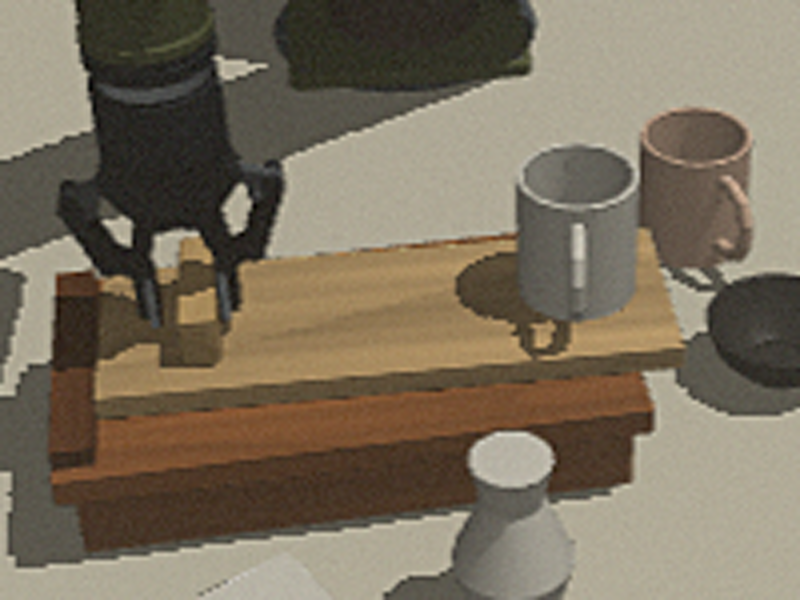

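The right corner has touched but the board is still about 2.8° askew. A centre push at 11 N can't swing it against friction, so I'll back off and push off-centre on the lagging (-x) side.

Request:
play_rows --steps '[{"translation":[0,5,0],"dr":[0.1,0,-0.16],"grip":36},{"translation":[14,1,0],"dr":[0,0,0],"grip":36},{"translation":[14,0,0],"dr":[0,0,0],"grip":36},{"translation":[2,0,0],"dr":[0,0,0],"grip":36}]'

```text
time_s: 4.75
tool_pos: [507.6, -157.7, 94.7]
orientation: [-0.035, 0.999, -0.004, 0.002]
ft_force: [-0.4, 0.5, -0.4]
finger_gap: 36.1
```

```bash
python3 d.py 508 -157 94.5 93.7
```

```text
t 4.75 pos [ 507.6 -157.7   94.7] yang 94.06 toolz [ 0.0046 -0.0083 -1.    ] gap 36.1 F [-0.4  0.5 -0.4] T [-0.03  0.03 -0.03] q [-0.38  0.39  1.78 -0.01  0.97 -2.01]
tool delta [-0.5  0.7  0.2]
dr units [-0.082  0.038  0.059]
```

Request:
play_rows --steps '[{"translation":[0,-3,0],"dr":[-0.06,0.03,0],"grip":36},{"translation":[0,-3,0],"dr":[0,0,0],"grip":36}]'

```text
time_s: 4.92
tool_pos: [505.9, -160.5, 94.5]
orientation: [-0.034, 0.999, 0.002, -0.001]
ft_force: [-0.9, 11.9, 4.5]
finger_gap: 36.2
```

Request:
play_rows --steps '[{"translation":[0,-4,0],"dr":[0,0,0],"grip":36}]'

```text
time_s: 5.0
tool_pos: [505.0, -161.6, 94.3]
orientation: [-0.034, 0.999, 0.005, -0.002]
ft_force: [-2.6, 14.8, 5.0]
finger_gap: 36.0
```

Request:
play_rows --steps '[{"translation":[0,-4,0],"dr":[0.03,0,0],"grip":36}]'

```text
time_s: 5.08
tool_pos: [504.0, -162.7, 94.1]
orientation: [-0.033, 0.999, 0.007, -0.004]
ft_force: [-2.1, 13.2, 8.5]
finger_gap: 36.3
```

```bash
python3 d.py 508 -157 94.5 93.7
```

```text
t 5.08 pos [ 504.  -162.7   94.1] yang 93.78 toolz [-0.0083  0.0139 -0.9999] gap 36.3 F [-2.1 13.2  8.5] T [2.13 0.23 0.02] q [-0.4   0.39  1.77  0.01  0.99 -2.04]
tool delta [-4.4  5.4 -0.3]
dr units [ 0.138 -0.07   0.014]
```

Request:
play_rows --steps '[{"translation":[-1,-4,-0.3],"dr":[0.14,-0.07,0],"grip":36}]'

```text
time_s: 5.17
tool_pos: [503.9, -163.2, 94.2]
orientation: [-0.032, 0.999, 0.004, -0.002]
ft_force: [-1.8, 16.5, 8.0]
finger_gap: 36.1
```

Request:
play_rows --steps '[{"translation":[-1,-4,0],"dr":[0.1,0,0],"grip":36}]'

```text
time_s: 5.25
tool_pos: [503.8, -163.3, 94.3]
orientation: [-0.031, 1.0, 0.002, -0.003]
ft_force: [-2.3, 16.0, 9.4]
finger_gap: 36.0
```

Request:
play_rows --steps '[{"translation":[-1,-4,0],"dr":[0.1,0,0],"grip":36}]'

```text
time_s: 5.33
tool_pos: [503.7, -163.3, 94.4]
orientation: [-0.03, 1.0, 0.001, -0.004]
ft_force: [-3.4, 15.3, 6.8]
finger_gap: 35.9
```

```bash
python3 d.py 508 -157 94.5 93.7
```

```text
t 5.33 pos [ 503.7 -163.3   94.4] yang 93.49 toolz [-8.4e-03  9.0e-04 -1.0e+00] gap 35.9 F [-3.4 15.3  6.8] T [2.37 0.29 0.09] q [-0.39  0.39  1.77 -0.    0.98 -2.02]
tool delta [-4.7  6.  -0.2]
dr units [ 0.014 -0.079 -0.036]
```

Motion stopped at about 16 N. I'll push a little harder to confirm it is seated, then look.

Request:
play_rows --steps '[{"translation":[0,-6,0],"dr":[0.05,-0.07,-0.03],"grip":36},{"translation":[0,-6,0],"dr":[0.05,0,0],"grip":36}]'

```text
time_s: 5.5
tool_pos: [503.7, -163.1, 94.1]
orientation: [-0.03, 1.0, 0.007, -0.001]
ft_force: [1.7, 23.2, 6.0]
finger_gap: 36.2
```

```bash
python3 d.py 508 -157 94.5 93.7;python3 - <<'E'
from workcell import capture
import cv2,pickle
d={}
for n in ["wrist","top","scene"]: d[n]=capture(n)
pickle.dump(d,open("cap4.pkl","wb"))
cv2.imwrite("pics/w4.png",d["wrist"]["color"][...,::-1])
im=d["top"]["color"][165:265,260:420,::-1];cv2.imwrite("pics/t4.png",cv2.resize(im,None,fx=5,fy=5,interpolation=cv2.INTER_CUBIC))
E
```

```text
t 5.5 pos [ 503.7 -163.1   94.1] yang 93.39 toolz [-0.003   0.013  -0.9999] gap 36.2 F [ 1.7 23.2  6. ] T [ 3.46 -0.2  -0.02] q [-0.4   0.39  1.78  0.01  0.98 -2.04]
tool delta [-4.6  5.9 -0.3]
dr units [ 0.125 -0.021 -0.051]
```

View pics/w4.png

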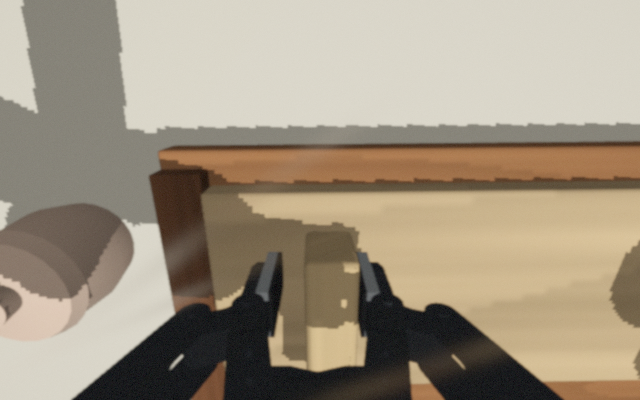

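View pics/t4.png

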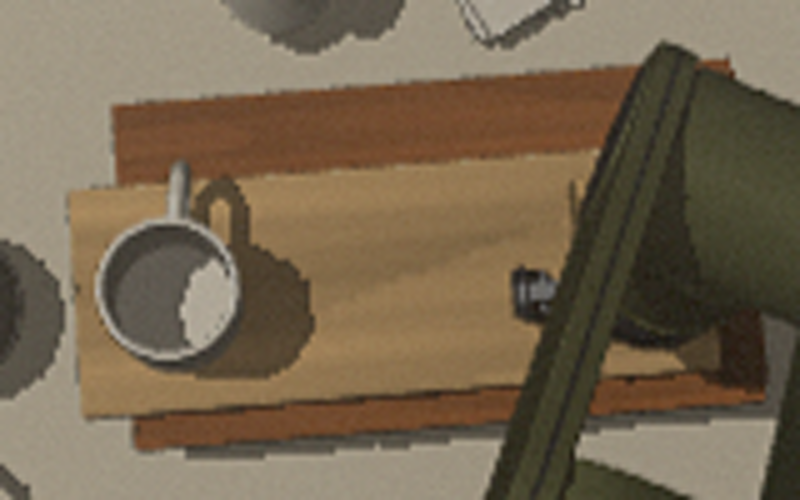

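The board now looks parallel with the stand, edges about -4.2° against -4.4° in the image. Next I compute its seated pose and the cleat centre.

Run:
```python
from h import *
d=pickle.load(open("cap4.pkl","rb"));t=d["top"];s=d["scene"]
import cv2
im=s["color"][120:270,180:380,::-1];cv2.imwrite("pics/s4.png",cv2.resize(im,None,fx=4,fy=4,interpolation=cv2.INTER_CUBIC))
a=atz(t,274,203.4,88);b=atz(t,277,248.6,88);f=(a+b)/2
print(a,b,np.linalg.norm(a-b), np.degrees(np.arctan2(*(a-b)[1::-1])))
u=np.array([np.cos(np.radians(93.7)),np.sin(np.radians(93.7))])
print("cleat",f[:2]-295*u,"tail",f[:2]-360*u)
```

```text
[573.20780544 142.15676333  88.        ] [445.21929572 133.35350714  88.        ] 128.29090357496932 3.934699059823695
cleat [ 528.25058152 -156.62997216] tail [ 532.44518155 -221.49448735]
```

View pics/s4.png

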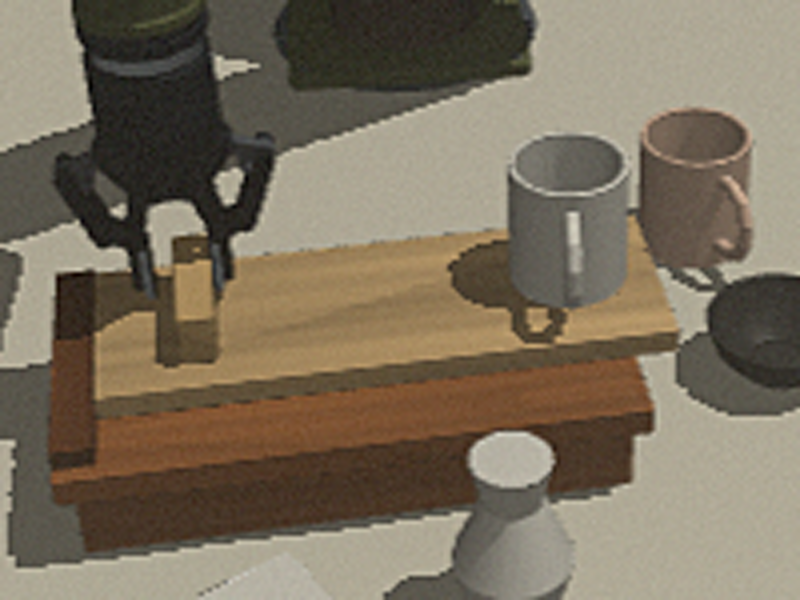

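The scene view shows the tail flush along the batten. I'll back off, move to the cleat centre and confirm the seat with a centre push.

Request:
play_rows --steps '[{"translation":[0,6,0],"dr":[0.1,0,0],"grip":36},{"translation":[-13,2,0],"dr":[0,0,0],"grip":36},{"translation":[-13,0,0],"dr":[0,0,0],"grip":36},{"translation":[0,0,0],"dr":[0,0,0],"grip":36}]'

```text
time_s: 5.98
tool_pos: [532.6, -153.4, 94.6]
orientation: [-0.031, 1.0, 0.0, -0.0]
ft_force: [-0.0, 0.1, 0.4]
finger_gap: 35.9
```

```bash
python3 d.py 530 -158 94 93.8
```

```text
t 5.98 pos [ 532.6 -153.4   94.6] yang 93.54 toolz [-8.e-04  5.e-04 -1.e+00] gap 35.9 F [-0.   0.1  0.4] T [-0.02 -0.03 -0.  ] q [-0.36  0.42  1.73  0.    1.   -1.99]
tool delta [ 2.8 -4.5  0.6]
dr units [ 0.005 -0.008 -0.044]
```

Request:
play_rows --steps '[{"translation":[2,-4,0],"dr":[0,0,-0.03],"grip":36},{"translation":[0,-4,0],"dr":[0,0,0],"grip":36},{"translation":[0,-4,0],"dr":[0.04,0,0],"grip":36}]'

```text
time_s: 6.23
tool_pos: [532.2, -161.5, 94.4]
orientation: [-0.031, 1.0, 0.003, -0.0]
ft_force: [3.8, 25.4, 6.8]
finger_gap: 36.3
```

Request:
play_rows --steps '[{"translation":[0,-5,0],"dr":[0.08,0,0],"grip":36},{"translation":[0,-5,0],"dr":[0.08,0,0],"grip":36}]'

```text
time_s: 6.4
tool_pos: [532.0, -161.3, 94.3]
orientation: [-0.028, 1.0, 0.006, -0.0]
ft_force: [3.7, 18.3, 4.8]
finger_gap: 35.9
```

```bash
python3 d.py 530 -158 94 93.8
```

```text
t 6.4 pos [ 532.  -161.3   94.3] yang 93.17 toolz [-7.000e-04  1.110e-02 -9.999e-01] gap 35.9 F [ 3.7 18.3  4.8] T [ 2.88 -0.52  0.01] q [-0.38  0.42  1.72  0.01  1.01 -2.01]
tool delta [1.9 3.4 0.4]
dr units [ 0.106 -0.001 -0.105]
```

Firm stop at 18–25 N. The two contact points (y -163.2 at x 504, -161.4 at x 532) give a cleat angle of 3.8°, matching the stand, so it is seated square. Next I centre on the cleat and grip.

Request:
play_rows --steps '[{"translation":[1,6,0.5],"dr":[0.1,0,-0.1],"grip":36},{"translation":[0,0,0],"dr":[0,0,0],"grip":36}]'

```text
time_s: 6.57
tool_pos: [529.9, -154.5, 93.8]
orientation: [-0.033, 0.999, 0.001, -0.0]
ft_force: [-0.8, 0.0, -0.4]
finger_gap: 36.3
```

```bash
python3 d.py 531 -155.5 94 93.8
```

```text
t 6.57 pos [ 529.9 -154.5   93.8] yang 93.73 toolz [-9.0e-04  2.6e-03 -1.0e+00] gap 36.3 F [-0.8  0.  -0.4] T [-0.06 -0.01 -0.03] q [-0.36  0.42  1.73  0.    1.   -2.  ]
tool delta [-1.1 -1.  -0.2]
dr units [ 0.026 -0.007 -0.011]
```

Request:
play_rows --steps '[{"translation":[0,-1,0],"dr":[0.03,0,0],"grip":30},{"translation":[0,0,0],"dr":[0,0,0],"grip":26},{"translation":[0,0,0],"dr":[0,0,0],"grip":20},{"translation":[0,0,0],"dr":[0,0,0],"grip":15},{"translation":[0,0,0],"dr":[0,0,0],"grip":15}]'

```text
time_s: 6.98
tool_pos: [529.3, -155.4, 94.1]
orientation: [-0.031, 1.0, 0.002, -0.0]
ft_force: [0.1, 4.7, -0.0]
finger_gap: 23.2
```

```bash
python3 d.py 530 -155.5 94 93.8
```

```text
t 6.98 pos [ 529.3 -155.4   94.1] yang 93.59 toolz [-6.0e-04  3.2e-03 -1.0e+00] gap 23.2 F [ 0.1  4.7 -0. ] T [ 0.32 -0.05  0.19] q [-0.36  0.42  1.73  0.    1.   -2.  ]
tool delta [-0.7 -0.1  0.1]
dr units [ 0.031 -0.004 -0.034]
```

Gripped at 23.2 mm and still seated. One firm seating push while gripped, then slide out gently.

Request:
play_rows --steps '[{"translation":[0,-4,0],"dr":[0.03,0,-0.03],"grip":15},{"translation":[0,-4,0],"dr":[0,0,0],"grip":15}]'

```text
time_s: 7.15
tool_pos: [529.2, -155.4, 94.3]
orientation: [-0.031, 0.999, 0.008, -0.0]
ft_force: [1.3, 20.0, 7.7]
finger_gap: 23.1
```

```bash
python3 d.py 530 -155.5 94 93.8
```

```text
t 7.15 pos [ 529.2 -155.4   94.3] yang 93.55 toolz [-0.0012  0.0153 -0.9999] gap 23.1 F [ 1.3 20.   7.7] T [ 1.41 -0.23  0.22] q [-0.37  0.42  1.73  0.02  1.   -2.01]
tool delta [-0.8 -0.1  0.3]
dr units [ 0.146 -0.002 -0.042]
```

Request:
play_rows --steps '[{"translation":[0,2,0],"dr":[0.13,0,0],"grip":15},{"translation":[0,3,0],"dr":[0,0,0],"grip":15},{"translation":[0,4,0],"dr":[0,0,0],"grip":15},{"translation":[0,5,0],"dr":[0,0,0],"grip":15},{"translation":[0,5,0],"dr":[0,0,0],"grip":15}]'

```text
time_s: 7.57
tool_pos: [528.9, -141.6, 94.5]
orientation: [-0.031, 1.0, -0.003, 0.0]
ft_force: [0.4, -4.5, 1.1]
finger_gap: 23.0
```

```bash
python3 d.py 519 2 94 93.8
```

```text
t 7.57 pos [ 528.9 -141.6   94.5] yang 93.51 toolz [ 0.0012 -0.0063 -1.    ] gap 23.0 F [ 0.4 -4.5  1.1] T [0.13 0.17 0.1 ] q [-0.33  0.41  1.74 -0.01  0.99 -1.96]
tool delta [  1.1 143.9  -0.5]
dr units [-0.061  0.007 -0.049]
```

Request:
play_rows --steps '[{"translation":[0,6,0.3],"dr":[-0.05,0,-0.04],"grip":15},{"translation":[0,6,0],"dr":[0,0,0],"grip":15},{"translation":[0,6,0],"dr":[0,0,0],"grip":15},{"translation":[0,6,0],"dr":[0,0,0],"grip":15},{"translation":[0,6,0],"dr":[0,0,0],"grip":15},{"translation":[0,6,0],"dr":[0,0,0],"grip":15}]'

```text
time_s: 8.07
tool_pos: [526.7, -104.3, 94.3]
orientation: [-0.032, 0.999, -0.001, 0.001]
ft_force: [-0.3, -4.0, 0.1]
finger_gap: 23.1
```

```bash
python3 d.py 519 2 94 93.8
```

```text
t 8.07 pos [ 526.7 -104.3   94.3] yang 93.70 toolz [ 0.0016 -0.0028 -1.    ] gap 23.1 F [-0.3 -4.   0.1] T [-0.23  0.15  0.  ] q [-0.27  0.4   1.77 -0.    0.98 -1.91]
tool delta [  0.8 106.5  -0. ]
dr units [-0.028  0.013 -0.017]
```

Request:
play_rows --steps '[{"translation":[0,6,0.2],"dr":[-0.02,0.01,-0.02],"grip":15},{"translation":[0,6,0],"dr":[0,0,0],"grip":15},{"translation":[0,6,0],"dr":[0,0,0],"grip":15},{"translation":[0,6,0],"dr":[0,0,0],"grip":15},{"translation":[0,6,0],"dr":[0,0,0],"grip":15},{"translation":[0,6,0],"dr":[0,0,0],"grip":15},{"translation":[0,6,0],"dr":[0,0,0],"grip":15}]'

```text
time_s: 8.65
tool_pos: [523.8, -57.9, 94.5]
orientation: [-0.034, 0.999, -0.001, 0.001]
ft_force: [0.4, -4.8, 0.7]
finger_gap: 23.3
```

```bash
python3 d.py 519 2 94 93.8
```

```text
t 8.65 pos [523.8 -57.9  94.5] yang 93.94 toolz [ 0.0012 -0.0024 -1.    ] gap 23.3 F [ 0.4 -4.8  0.7] T [-0.58  0.12  0.09] q [-0.19  0.39  1.79 -0.    0.97 -1.83]
tool delta [ 0.6 60.1  0.3]
dr units [-0.024  0.01   0.024]
```

Request:
play_rows --steps '[{"translation":[0,6,0.4],"dr":[-0.05,0.01,0.02],"grip":15},{"translation":[0,6,0.2],"dr":[-0.01,0,0],"grip":15},{"translation":[0,6,0],"dr":[-0.01,0,0],"grip":15},{"translation":[0,6,0],"dr":[-0.01,0,0],"grip":15},{"translation":[0,5,0],"dr":[-0.01,0,0],"grip":15},{"translation":[0,4,0],"dr":[0,0,0],"grip":15}]'

```text
time_s: 9.15
tool_pos: [521.3, -22.4, 94.1]
orientation: [-0.035, 0.999, 0.002, -0.0]
ft_force: [1.5, -4.5, -0.1]
finger_gap: 23.6
```

```bash
python3 d.py 519 2 94 93.8
```

```text
t 9.15 pos [521.3 -22.4  94.1] yang 93.97 toolz [-3.0e-04  4.5e-03 -1.0e+00] gap 23.6 F [ 1.5 -4.5 -0.1] T [-1.19 -0.03  0.09] q [-0.13  0.38  1.8   0.01  0.97 -1.77]
tool delta [ 0.6 24.5  0.2]
dr units [ 0.043 -0.     0.028]
```

Request:
play_rows --steps '[{"translation":[0,5,0.2],"dr":[0,0,0.02],"grip":15},{"translation":[0,4,0.2],"dr":[0,0,0],"grip":15},{"translation":[0,3,0],"dr":[0,0,0],"grip":15},{"translation":[0,0,0],"dr":[0,0,0],"grip":15}]'

```text
time_s: 9.48
tool_pos: [520.5, -8.9, 94.1]
orientation: [-0.034, 0.999, 0.002, 0.0]
ft_force: [0.6, -3.8, 0.1]
finger_gap: 22.9
```

```bash
python3 d.py 519 2 94 93.8;python3 - <<'E'
from workcell import capture
import cv2,pickle
d={}
for n in ["top","scene"]: d[n]=capture(n)
pickle.dump(d,open("cap5.pkl","wb"))
im=d["top"]["color"][165:265,205:345,::-1];cv2.imwrite("pics/t5.png",cv2.resize(im,None,fx=5,fy=5,interpolation=cv2.INTER_CUBIC))
im=d["scene"]["color"][130:250,290:440,::-1];cv2.imwrite("pics/s5.png",cv2.resize(im,None,fx=5,fy=5,interpolation=cv2.INTER_CUBIC))
cv2.imwrite("pics/sf5.png",d["scene"]["color"][...,::-1])
E
```

```text
t 9.48 pos [520.5  -8.9  94.1] yang 93.90 toolz [ 0.      0.0036 -1.    ] gap 22.9 F [ 0.6 -3.8  0.1] T [-0.99 -0.01 -0.08] q [-0.1   0.38  1.8   0.    0.96 -1.74]
tool delta [ 0.7 10.9  0.1]
dr units [0.035 0.003 0.017]
```

View pics/t5.png

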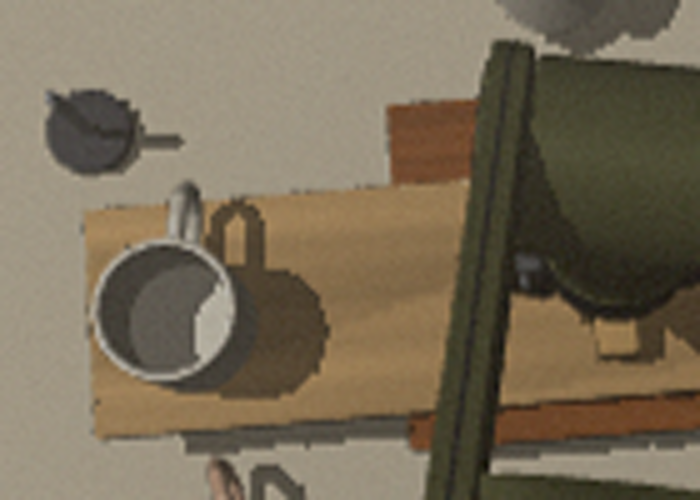

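View pics/s5.png

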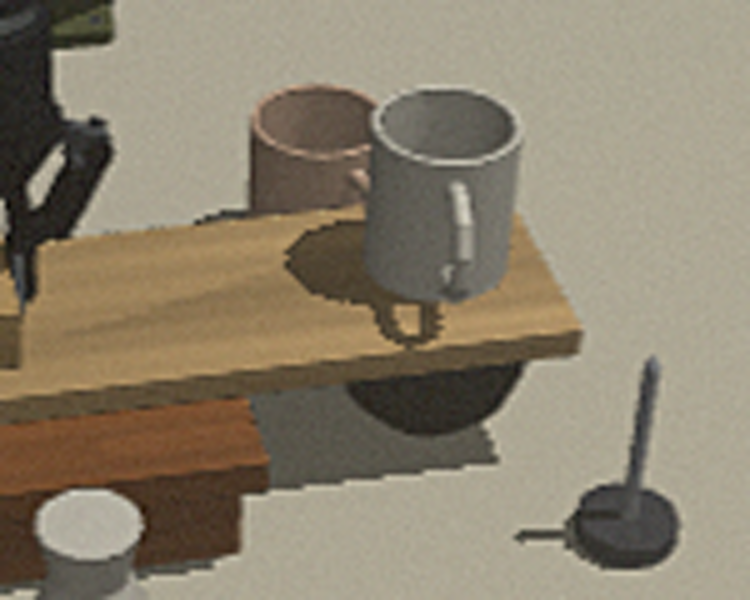

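View pics/sf5.png

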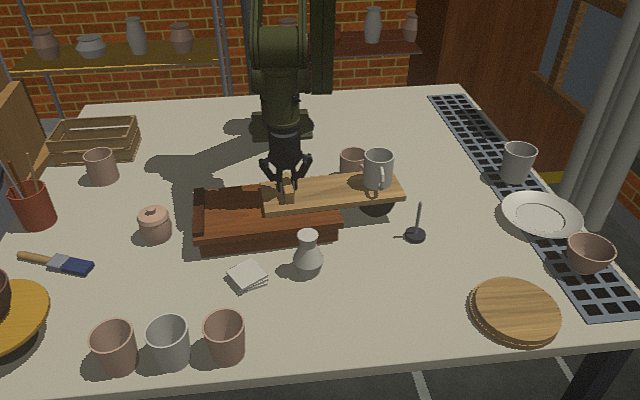

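```bash
cat > m.py <<'E'
from h import *
import sys
def run(cap,tf,tt,sf,st):
    d=pickle.load(open(cap,"rb"));t=d["top"];s=d["scene"]
    for yaw in (93.6,93.9):
        u=np.array([np.cos(np.radians(yaw)),np.sin(np.radians(yaw))])
        v=np.array([u[1],-u[0]])
        for nm,c,F,T in (("top",t,tf,tt),("scene",s,sf,st)):
            tip=atz(c,*T,115)[:2]; P=[atz(c,*p,88)[:2] for p in F]
            print(yaw,nm,"tip",tip.round(1),"tip ahead of corners:",[round(float((tip-p)@u),1) for p in P],"width %.1f"%np.linalg.norm(P[0]-P[1]),"ang %.2f"%np.degrees(np.arctan2(*(P[0]-P[1])[::-1])))
    tt3=tri(ray(t,*tt),ray(s,*st));print("tri tip",tt3.round(1))
E
python3 - <<'E'
from m import *
h=-.4
run("cap5.pkl",[(221.6+h,207.4+h),(224.6+h,252.6+h)],(214.6+h,183.8+h),[(406.2+h,197+h),(392.4+h,173+h)],(420.4+h,201.4+h))
E
```

```text
93.6 top tip [627.3 306.4] tip ahead of corners: [11.0, 13.9] width 128.2 ang 4.93
93.6 scene tip [626.3 302.5] tip ahead of corners: [12.9, 14.3] width 109.4 ang 4.34
93.9 top tip [627.3 306.4] tip ahead of corners: [10.6, 12.9] width 128.2 ang 4.93
93.9 scene tip [626.3 302.5] tip ahead of corners: [12.6, 13.5] width 109.4 ang 4.34
tri tip [626.7 304.3 115.6]
```

About 12 mm to go by both views. I'll move 10 and then measure sub-pixel.

Request:
play_rows --steps '[{"translation":[0,4,0],"dr":[0,0,0.01],"grip":15},{"translation":[0,4,0],"dr":[0,0,0],"grip":15},{"translation":[0,2,0.1],"dr":[0,0,0],"grip":15},{"translation":[0,0,0],"dr":[0,0,0],"grip":15}]'

```text
time_s: 9.92
tool_pos: [519.8, 0.8, 94.1]
orientation: [-0.033, 0.999, 0.001, 0.0]
ft_force: [0.9, -4.0, 0.9]
finger_gap: 23.0
```

```bash
python3 d.py 519 2 94 93.8;python3 - <<'E'
from workcell import capture
import cv2,pickle
d={}
for n in ["top","scene","wrist"]: d[n]=capture(n)
pickle.dump(d,open("cap6.pkl","wb"))
def crop(n,x0,y0,x1,y1,k,out):
    im=cv2.resize(d[n]["color"][y0:y1,x0:x1,::-1],None,fx=k,fy=k,interpolation=cv2.INTER_NEAREST);cv2.imwrite(out,im)
crop("top",205,175,265,255,7,"pics/t6.png")
crop("scene",370,165,440,250,7,"pics/s6.png")
cv2.imwrite("pics/w6.png",d["wrist"]["color"][...,::-1])
E
```

```text
t 9.92 pos [519.8   0.8  94.1] yang 93.80 toolz [-1.0e-04  2.8e-03 -1.0e+00] gap 23.0 F [ 0.9 -4.   0.9] T [-0.98  0.05  0.02] q [-0.08  0.38  1.8   0.    0.96 -1.72]
tool delta [0.7 1.3 0.2]
dr units [ 0.026  0.001 -0.   ]
```

View pics/t6.png

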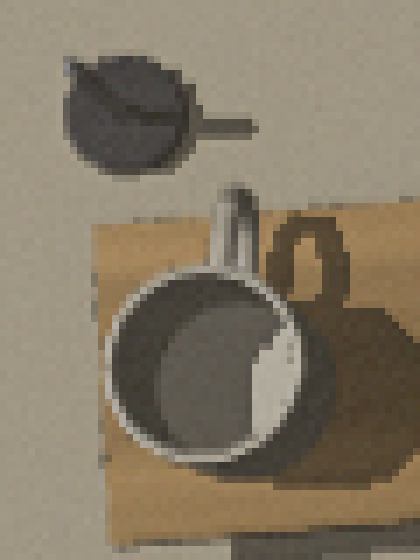

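View pics/s6.png

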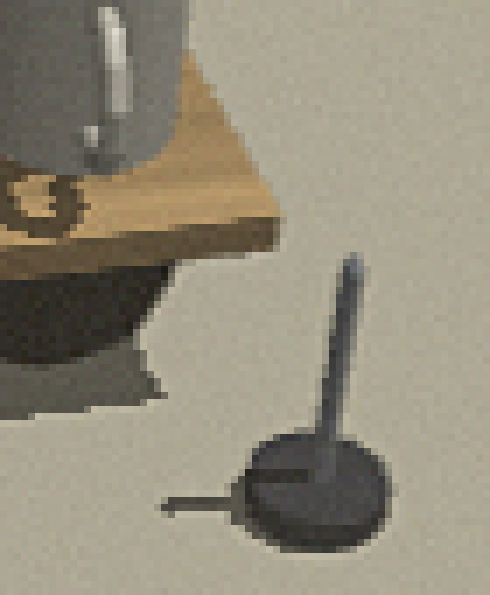

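View pics/w6.png

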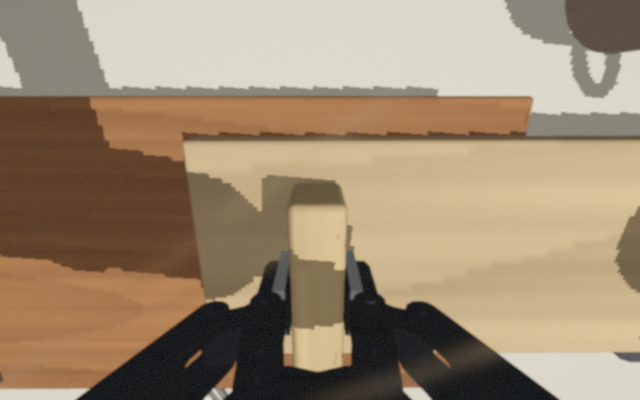

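Run:
```python
from m import *
run("cap6.pkl",[(217.8,206.8),(219.8,252.1)],(214.2,183.6),[(409.6,195.5),(396.6,171.9)],(419.9,200.6))
d=pickle.load(open("cap6.pkl","rb"))
t,s=d["top"],d["scene"]
print("base top",atz(t,222.6,190.9,14),"scene",atz(s,415.2,232.6,14))
# subpixel front edge: profile along image in each view
import cv2
for nm,c,zz in (("top",t,88),("scene",s,88)):
    im=cv2.GaussianBlur(cv2.cvtColor(c["color"],cv2.COLOR_RGB2LAB).astype(np.float32),(0,0),0.7)
    res=[]
    u=np.array([np.cos(np.radians(93.8)),np.sin(np.radians(93.8))]);v=np.array([u[1],-u[0]])
    # expected front mid: tcp-based: cleat + 295
    f0=np.array([519.8,0.8])+294*u
    for l in np.arange(-62,63,4):
        a=np.arange(-16,22,0.5)
        pts=np.array([proj(c,[*(f0+v*l+u*x),88]) for x in a],np.float32)
        b=cv2.remap(im,pts[:,0][None],pts[:,1][None],cv2.INTER_LINEAR)[0,:,2]
        g=-np.gradient(b); i=g.argmax()
        w=g[max(0,i-4):i+5].clip(0); res.append((l,round(float((w*a[max(0,i-4):i+5]).sum()/w.sum()),1),round(float(g[i]),1)))
    print(nm,res)
    for T in ((214.2,183.6) if nm=="top" else (419.9,200.6),):
        tip=atz(c,*T,115)[:2]; print("tip along",round(float((tip-f0)@u),1),"lat",round(float((tip-f0)@v),1))
```

```text
93.6 top tip [626.7 306.4] tip ahead of corners: [1.4, 1.7] width 128.2 ang 3.75
93.6 scene tip [624.8 302.7] tip ahead of corners: [2.4, 1.5] width 107.7 ang 3.12
93.9 top tip [626.7 306.4] tip ahead of corners: [1.1, 0.8] width 128.2 ang 3.75
93.9 scene tip [624.8 302.7] tip ahead of corners: [2.1, 0.6] width 107.7 ang 3.12
tri tip [626.  304.1 116.2]
base top [625.71886198 304.78246405  14.        ] scene [625.81226129 303.53495789  14.        ]
top [(np.int64(-62), 2.5, 0.8), (np.int64(-58), 2.6, 1.2), (np.int64(-54), 2.9, 1.2), (np.int64(-50), 2.5, 1.1), (np.int64(-46), 2.6, 1.1), (np.int64(-42), 2.6, 1.3), (np.int64(-38), 2.6, 1.6), (np.int64(-34), 2.5, 1.6), (np.int64(-30), 2.3, 1.4), (np.int64(-26), 1.6, 1.2), (np.int64(-22), 1.7, 1.2), (np.int64(-18), 1.7, 1.3), (np.int64(-14), 2.0, 1.1), (np.int64(-10), 3.6, 0.8), (np.int64(-6), 4.1, 0.6), (np.int64(-2), 4.3, 0.4), (np.int64(2), 4.2, 0.4), (np.int64(6), 4.2, 0.2), (np.int64(10), 3.5, 0.3), (np.int64(14), 3.2, 0.2), (np.int64(18), 3.1, 0.5), (np.int64(22), 2.8, 1.2), (np.int64(26), 2.6, 1.5), (np.int64(30), 2.3, 1.6), (np.in
[... 428 characters left out ...]
p.int64(-34), -0.1, 1.1), (np.int64(-30), -1.4, 1.3), (np.int64(-26), -1.5, 1.1), (np.int64(-22), -1.1, 1.2), (np.int64(-18), -0.5, 1.1), (np.int64(-14), -1.8, 1.1), (np.int64(-10), -0.6, 1.0), (np.int64(-6), -1.3, 1.1), (np.int64(-2), -0.2, 1.2), (np.int64(2), -1.7, 1.0), (np.int64(6), -0.6, 1.0), (np.int64(10), -1.4, 1.1), (np.int64(14), -1.0, 1.0), (np.int64(18), -1.3, 1.2), (np.int64(22), -0.2, 1.3), (np.int64(26), -0.7, 1.3), (np.int64(30), -0.2, 1.1), (np.int64(34), -1.0, 1.2), (np.int64(38), -0.6, 1.2), (np.int64(42), -0.7, 1.3), (np.int64(46), -0.5, 1.3), (np.int64(50), 0.4, 1.4), (np.int64(54), -0.1, 1.7), (np.int64(58), -1.0, 1.5), (np.int64(62), -0.6, 1.4)]
tip along 0.3 lat 124.8
```

The front edge trails the tip by about 1.3 mm (top 1.5, scene 1.1). I'll nudge it forward.

Request:
play_rows --steps '[{"translation":[0,1.3,0.1],"dr":[0,0,0],"grip":15},{"translation":[0,0,0],"dr":[0,0,0],"grip":15}]'

```text
time_s: 10.23
tool_pos: [519.8, 1.8, 94.1]
orientation: [-0.033, 0.999, 0.001, 0.0]
ft_force: [-0.0, -1.6, 1.7]
finger_gap: 23.4
```

```bash
python3 d.py 519 2 94 93.8
```

```text
t 10.23 pos [519.8   1.8  94.1] yang 93.78 toolz [ 0.      0.0029 -1.    ] gap 23.4 F [-0.  -1.6  1.7] T [-0.67 -0.03  0.03] q [-0.08  0.38  1.8   0.    0.96 -1.72]
tool delta [0.8 0.2 0.1]
dr units [ 0.028  0.002 -0.003]
```

Run:
```python
from workcell import capture
from h import *
import cv2
d={n:capture(n) for n in ["top","scene"]}
pickle.dump(d,open("cap7.pkl","wb"))
u=np.array([np.cos(np.radians(93.75)),np.sin(np.radians(93.75))]);v=np.array([u[1],-u[0]])
f0=np.array([519.8,1.8])+294*u
for nm,c,ls,T in (("top",d["top"],[*range(-62,-14,2),*range(22,62,2)],(214.2,183.6)),("scene",d["scene"],range(-28,63,2),(419.9,200.6))):
    im=cv2.GaussianBlur(cv2.cvtColor(c["color"],cv2.COLOR_RGB2LAB).astype(np.float32),(0,0),0.7);r=[]
    for l in ls:
        a=np.arange(-8,9,0.25)
        pts=np.array([proj(c,[*(f0+v*l+u*x),88]) for x in a],np.float32)
        b=cv2.remap(im,pts[:,0][None],pts[:,1][None],cv2.INTER_LINEAR)[0,:,2]
        g=(-np.gradient(b)).clip(0);i=g.argmax();k=slice(max(0,i-10),i+11);r.append((g[k]*a[k]).sum()/g[k].sum())
    tip=atz(c,*T,115)[:2];print(nm,"edge %.2f sd %.2f slope(deg) %.2f"%(np.median(r),np.std(r),np.degrees(np.polyfit(ls,r,1)[0])),"tip %.2f"%((tip-f0)@u))
im=d["scene"]["color"][120:270,180:440,::-1];cv2.imwrite("pics/s7.png",cv2.resize(im,None,fx=3,fy=3,interpolation=cv2.INTER_CUBIC))
```

```text
top edge 2.29 sd 1.04 slope(deg) 0.73 tip 2.95
scene edge -0.99 sd 0.60 slope(deg) 0.34 tip -0.63
```

View pics/s7.png

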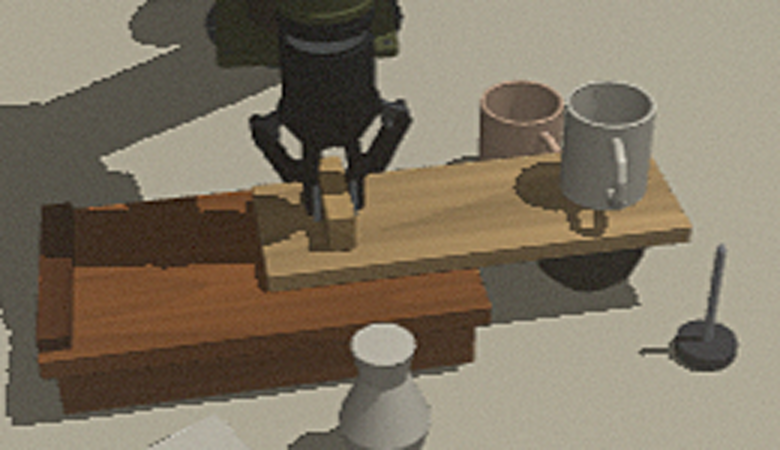

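Edge and tip agree within about 0.5 mm in both views; the board is level, the mug is standing and the neighbours are unmoved. A short settle check, then I hand in.

Request:
play_rows --steps '[{"translation":[0,0,0.1],"dr":[0,0,0],"grip":15},{"translation":[0,0,0],"dr":[0,0,0],"grip":15},{"translation":[0,0,0],"dr":[0,0,0],"grip":15}]'

```text
time_s: 10.58
tool_pos: [519.8, 1.8, 94.1]
orientation: [-0.033, 0.999, 0.002, 0.0]
ft_force: [1.1, -2.8, 1.8]
finger_gap: 23.2
```

```bash
python3 d.py 519.8 1.8 94.1 93.8; python3 -c "
from workcell import manip;print(manip.close_job())"; python3 d.py
```

```text
t 10.58 pos [519.8   1.8  94.1] yang 93.78 toolz [ 0.      0.0031 -1.    ] gap 23.2 F [ 1.1 -2.8  1.8] T [-0.93  0.05  0.07] q [-0.08  0.38  1.8   0.    0.96 -1.72]
tool delta [ 0. -0.  0.]
dr units [ 0.03   0.002 -0.003]
the job is handed in; nothing more can be done
None
the job is handed in; nothing more can be done
```

The board is seated, slid out to the gauge mark, and handed in at 10.6 s with the gripper still holding it by the cleat.

- **Seating:** I pushed the board back by the cleat. One corner touched the batten first, and a push at the cleat's centre did not swing the board round. I moved the push to the lagging side until it squared. Pushes of about 23–25 N at two points and 20 N while gripped did not move it further. The two contact points gave an angle of 3.8°, against about 3.7° for the stand.
- **Slide:** I then gripped the cleat and slid the board about 157 mm straight out.
- **Front edge:** It is about 0.4–0.7 mm short of the pin tip. The top and scene cameras agree on that gap, though their absolute positions differ by 3–4 mm, within what the calibration allows.
- **Level and hold:** The height and tilt of the gripper match those when I gripped the board. It presses down with about 2 N and did not drift over the last rows.
- **Other ware:** In the last picture the mug is standing on the board, and the bowl, second mug, vase and gauge look unmoved. The jar was last in view before the final 11 mm of the slide, also unmoved. Only part of the tiles was in the last picture, and I did not measure any of them.
- **Not square on the stand:** The board sits about 14 mm off the stand's middle line, towards the side away from the gauge. That happened while squaring it, and I left it there.

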